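Check the brake lever's stop on a handlebar in a bench stand

TASK

Two half handlebars stand on the bench; check the brake lever, the red one. With the outside of your closed fingers push it in towards the bar until it stops, let it come all the way out again, then push it in to its stop a second time and finish while holding it there, so that a colleague can see how far short of the bar it stops. Only push, firmly but without forcing it: do not pinch the lever or touch its bar and grip, and leave the clutch lever and everything lying on the bench alone.

Things in the scene. Friction and masses are not known exactly. Their poses are not given: they have to be found in the camera images.
- brake_stand: fixed grey bench stand (170 x 120 mm foot) holding half a handlebar level, 130 mm up. Origin on the table, z up; x points from the lever to the bar (the way to press, roughly away from the robot), y along the bar. Bar axis at x 55; lever pivot at x -40, y -70; post and foot at the pivot end (y -150 to -30), bar's free end at y +89 mm
- brake_blade (a point): straight red blade of the brake lever, 162 mm long, 12 thick, 16 high, 18 mm ball at its free end. This point is on its centre line, 115 mm from the pivot, 55 mm short of the ball: a good place to press. The -x face (6 mm from it) is the outer one, to press; y along the blade, z up; turns with the lever. Reached from above in the open
- brake_lever (a joint): brake lever's swing on its upright pivot, rad: 0 fully out (rest), 0.32 at its stop; grows as it is pressed to the bar. Spring return: about 3 N at the blade point to start it, 6 N just before the stop; the stop gives about 0.01 rad per 10 N. At the stop the lever is still about 17 mm short of the grip (73 mm at rest)
- brake_bar: aluminium tube (22 mm) with a black rubber grip (32 mm across, 125 mm long, 42 mm flange at its pivot end) of the brake half-bar, fixed in the brake stand; origin on the bar's axis, 130 mm above the table; y runs along the bar. A clear fluid pot with black lid (38 mm across, top 53 mm above the bar axis) stands on its pivot end
- clutch_stand: fixed grey bench stand (170 x 120 mm foot) holding half a handlebar level, 130 mm up. Origin on the table, z up; x points from the lever to the bar (the way to press, roughly away from the robot), y along the bar. Bar axis at x 55; lever pivot at x -40, y +70; post and foot at the pivot end (y +150 to +30), bar's free end at y -89 mm
- clutch_blade (a point): straight bare steel blade of the clutch lever, 162 mm long, 12 thick, 16 high, 18 mm ball at its free end. This point is on its centre line, 115 mm from the pivot, 55 mm short of the ball: a good place to press. The -x face (6 mm from it) is the outer one, to press; y along the blade, z up; turns with the lever. Reached from above in the open
- clutch_lever (a joint): clutch lever's swing on its upright pivot, rad: 0 fully out (rest), 0.32 at its stop; grows as it is pressed to the bar. Spring return: about 3 N at the blade point to start it, 6 N just before the stop; the stop gives about 0.01 rad per 10 N. At the stop the lever is still about 17 mm short of the grip (73 mm at rest)
- jar: loose plastic jar, 84 mm across, 95 mm high, red label, black lid; origin under its centre
- screwdriver: loose screwdriver with green handle, 220 mm long, lying on the table; origin at its middle, x from handle to tip
- socket: loose steel wrench socket, 26 mm across, 36 mm high, upright; origin under its centre
- bearing_cap: loose dark steel bearing cap with two bolts, 30 x 90 mm, 68 mm high; origin under its centre
- bracket: loose black sheet-steel bracket, 60 x 80 mm, 75 mm high; origin under its centre
- wrench: loose open-ended wrench, 200 mm long, lying on the table; origin at its middle

How it is judged (in metres and radians):
On the way, in this order (a step that is already met when the one before it is completed fails the run):
1. the brake lever is pushed in to its stop by the fingers (value of joint brake_lever above 0.3 rad and contact force between the fingers and brake_lever above 2 N), for 0.2 s.
2. the brake lever has come all the way out again (value of joint brake_lever below 0.03 rad), for 0.1 s.
At the end, for the whole second after the job is handed in: After one full press and release, the brake lever is held at its stop again (joint above 0.30 of 0.32 rad) by the fingers with 2 to 35 N; the clutch lever is out (below 0.05 rad) and every loose thing is within 20 mm of where it began (all of step 1 and contact force between the fingers and brake_lever below 35 N and value of joint clutch_lever below 0.05 rad and distance of each of jar, screwdriver, socket, bearing_cap, bracket, wrench from where it was at the start of the episode below 0.02 m); the arm keeps its last pose, push and grip.
It fails at once if the lever is forced (over 60 N) (contact force between the fingers and brake_lever above 60 N).
It fails at once if the lever is pinched, or hooked from behind, instead of pushed from its outer side (contact force between the fingers and brake_lever above 1 N and x of the grasp point in the frame of brake_blade above -0.002 m).
It fails at once if the robot touches the brake half's bar or grip (contact force between any of the arm, the fingers and brake_bar above 2 N).
It fails at once if the clutch lever is pushed in (value of joint clutch_lever above 0.08 rad).
It fails at once if a loose thing is moved or lifted (distance of any of jar, screwdriver, socket, bearing_cap, bracket, wrench from where it was at the start of the episode above 0.03 m).
It also fails if it takes over 35 s, if anything falls off the work surface, if the arm or the gripper's body presses on something with over 40 N, if the wrist force passes 120 N, or if a joint passes its speed limit or range.

ROBOT

A 6-joint arm with a two-finger parallel gripper is mounted at the origin on the work surface. World frame = base frame: x ahead of the robot, y to its left, z up, the work surface at z = 0. Lengths are in mm, angles in degrees, forces in N, time in s.
With the tool pointing down it reaches from about 300 to 850 mm from the base axis. Payload 4.2 kg.
Tool frame: the origin (TCP) lies midway between the tips of the shut fingers; the grasp point (between the pads) lies 19 mm behind it (env.grip_depth is the distance from the TCP to the grasp point, in mm); z points along the fingers, y is the line along which they close (so a half turn about z gives the same grasp; the last joint's range is limited). The gripper opens to 91 mm and grips with 3 to 60 N. Pads are 32 mm wide; open, the fingers measure 118 mm over their backs; the gripper's body (76 mm by 178 mm) begins 60 mm behind the grasp point.
Start: joints at [-65.89, 18.312, 89.639, -0, 72.044, -1.146], TCP at [245.337, -520.051, 213.976] pointing down, gripper open.
Joint ranges: [-177.97, 177.97], [-48.28, 115.42], [12.27, 149.76], [-77.06, 257.06], [2.81, 150.46], [-146.56, 146.56]. Speed limits (degrees/s): [147.25, 147.25, 180, 180, 180, 180].

INTERFACE

Orientations are given as [roll, pitch, yaw] about the fixed x, y, z axes, in that order (R = Rz(yaw) Ry(pitch) Rx(roll)).
In Python, from workcell import env, eyes gives the robot as it stands.
- The arm moves only by the tool send_rows, never from a script. Its argument "motion" is a list of rows, each a list of 7 numbers: the shift along the world's x, y, z normalised to -1 to 1, where 1 is 0.5 m, then the turn, a rotation vector about the world's x, y, z normalised to -1 to 1, where 1 is 60 degrees, then the opening, from -1 (shut) to 1 (fully open). A call has 1 to 20 rows; each row is the pose to reach, as a shift and turn from the pose commanded when the call began; what a row does not reach only later rows make up. A row lasts 1/8 s, in which the tool goes at most 62.5 mm and 10.7 degrees, less where a joint would pass 70% of its speed; a pose out of reach is approached as far as the arm can. A call with a number of a shift or a turn outside -1 to 1 is refused whole. A call with a gripper value outside its range is refused whole. The fingers move at their own pace and stop on an object; "squeeze" is the grip in N (left out, the last holds). Time passes only in rows, so rows that repeat a pose let the fingers close. It gives the time, the measured TCP pose, the force, the opening and the grip force at its end, in the units of the state.
- env.state(): the state, without advancing time (a new reading comes with each control period).
- eyes.grab_frame(name): name is "side" or "top" or "wrist"; returns a dict with "pixels" (400x640x3 uint8, red, green, blue), "depth" (400x640 float32, mm along the optical axis (not along the pixel's ray), 0 where there is no reading), "fx", "fy", "cx", "cy" (pixels), "R" (3x3) and "t" (3): a world point X has camera coordinates R X + t; the wrist camera has in their place "T_tool_cam" (4x4, takes a point from camera to tool coordinates, whose origin is the TCP and whose axes are the flange's). Camera axes: x right, y down, z forward; pixel columns grow to the right and rows downward; lengths in mm; the calibration is good to about 2 mm. A picture is of the moment at which its call begins: read the wrist's pose just before it.
- env.job_done(): hands the job in; it is judged then, once.
The state is a dict: "time_s": time; "qpos": joint angles; "qvel": joint speeds; "effort": joint torques, N m; "ee_pos": TCP position; "ee_rot": TCP orientation; "force": force on the tool from outside, world axes, zero at the start; "torque": the same for the moment, N m; "gripper_width": finger opening in mm; "gripper_force": force on a finger pad.
Only numpy, scipy, OpenCV 4.12 (cv2) and the standard library are available. Lean on these libraries where they do the work, as an engineer would, in place of code of your own. Each camera call takes 0.05 s, during which the arm holds its last target. There are 200 camera calls.

## Working session

There is one attempt and no reset: what is moved stays moved. The work goes in short steps, Python scripts to look and compute and a tool call to move; the robot and the scene stay as the last step left them, time stands still between calls to the robot, and variables do not carry over. Pictures are saved under pics/ and viewed, at most 10 in all, crops included, and the job is handed in when it is done.

Besides the shell and the picture viewer there is one more tool, called by a JSON object that holds its "fn" and its "kwargs". send_rows: Moves the arm, as the interface text tells. Its arguments: {"type":"object","properties":{"motion":{"type":"array"},"squeeze":{"type":"number"}},"required":["motion"]}

```bash
mkdir -p pics; cat > h.py <<'E'
import numpy as np, cv2
from workcell import env, eyes
def pts(f):
    d=f["depth"]; v,u=np.mgrid[:d.shape[0],:d.shape[1]]
    c=np.stack([(u-f["cx"])/f["fx"]*d,(v-f["cy"])/f["fy"]*d,d],-1)
    return (c-f["t"])@f["R"]   # world
def red(f):
    h=cv2.cvtColor(f["pixels"],cv2.COLOR_RGB2HSV)
    return ((h[...,0]<8)|(h[...,0]>172))&(h[...,1]>140)&(h[...,2]>60)&(f["depth"]>0)
E
python3 - <<'E'
from h import *
fs={n:eyes.grab_frame(n) for n in("top","side")}
for n,f in fs.items():
    cv2.imwrite(f"pics/{n}0.png",f["pixels"][...,::-1])
    m=red(f).astype(np.uint8); k,l,s,c=cv2.connectedComponentsWithStats(m); P=pts(f)
    for i in range(1,k):
        if s[i,4]>40: q=P[l==i]; print(n,s[i],q.min(0).round(),np.median(q,0).round(),q.max(0).round())
print(env.state())
E
```

```text
top [ 158   63  119   29 2381] [858. 131.   4.] [883. 266.  19.] [931. 430.  36.]
top [   0  130   77  105 7561] [500. 570. 128.] [618. 651. 139.] [738. 748. 176.]
top [191 214  70  23 308] [494. 152. 130.] [518. 232. 137.] [542. 307. 144.]
side [   0  227  134  143 4110] [856. 132.   3.] [872. 298.  20.] [928. 431.  43.]
side [157 234  43  27 472] [717. 104.  15.] [731. 153.  33.] [778. 166.  50.]
side [248 241  31 104 815] [490. 137. 113.] [515. 237. 138.] [551. 312. 145.]
{'time_s': 0.1, 'qpos': array([-6.58901488e+01,  1.83469400e+01,  8.96988960e+01,  1.27728829e-03,
        7.20431604e+01, -1.14546908e+00]), 'qvel': array([ 0.03776026, -0.14140717, -0.0897812 ,  0.07159177,  0.02795913,
        0.00433636]), 'effort': array([ 5.52512902e-04, -4.13330984e+01, -2.32509720e+01,  7.29211816e-02,
        4.22572915e-02, -3.84468308e-05]), 'ee_pos': array([ 245.15501845, -519.62813211,  213.21827874]), 'ee_rot': array([-1.79911046e+02, -2.99332960e-03,  2.52549232e+01]), 'force': array([ 0.2301455 , -0.08410401,  0.89657787]), 'torque': array([ 0.03259443, -0.02007449, -0.0006781 ]), 'gripper_force': 0.0, 'gripper_width': 91.4491018798781}
```

View pics/top0.png

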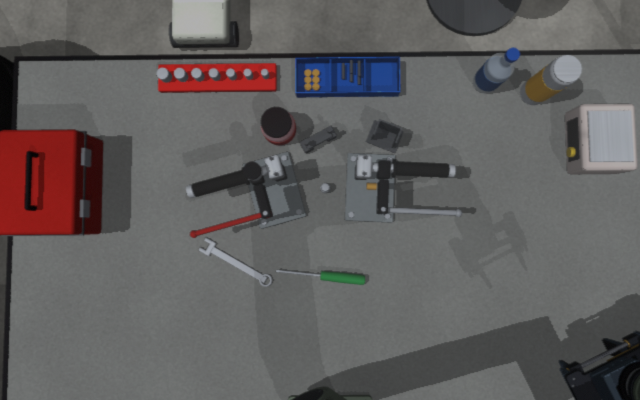

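View pics/side0.png

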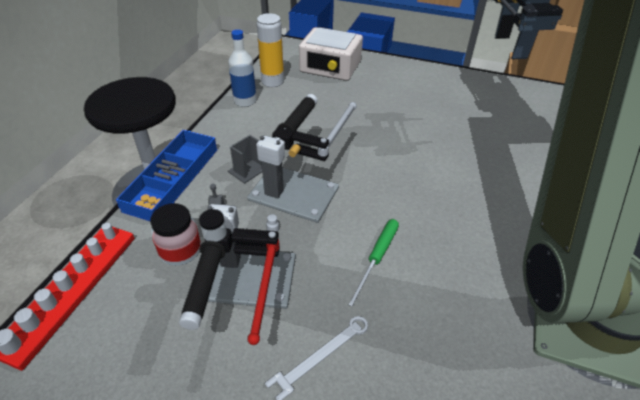

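Top view: the red brake lever runs from its ball at (193,234) to the pivot at (265,214). The clutch is to the right, and the wrench and screwdriver lie flat in front. Next I fit the blade line.

```bash
cat >> h.py <<'E'
def blade(f):
    P=pts(f); q=P[red(f)]
    q=q[(q[:,0]>440)&(q[:,0]<650)&(q[:,1]>90)&(q[:,1]<340)&(q[:,2]>115)&(q[:,2]<150)]
    vx,vy,x,y=cv2.fitLine(q[:,:2].astype(np.float32),cv2.DIST_HUBER,0,.01,.01).ravel()
    d=np.array([vx,vy])*np.sign(vy); s=(q[:,:2]-[x,y])@d
    end=np.array([x,y])+d*np.percentile(s,99.5)   # outer end of ball
    n=np.array([d[1],-d[0]])
    return dict(deg=np.degrees(np.arctan2(-d[0],d[1])),end=end,ball=end-9*d,point=end-64*d,n=n,ztop=np.percentile(q[:,2],[50,95]),s=np.ptp(s))
E
python3 - <<'E'
from h import *
for n in("top","side"):
    print(n,blade(eyes.grab_frame(n)))
E
```

```text
top {'deg': np.float32(15.2472725), 'end': array([497.70357681, 306.35870239]), 'ball': array([500.07044459, 297.67550442]), 'point': array([514.53463722, 244.61151383]), 'n': array([0.9647998 , 0.26298532], dtype=float32), 'ztop': array([136.81236926, 140.56536212]), 's': np.float64(161.32729111570046)}
side {'deg': np.float32(15.095786), 'end': array([494.899179  , 310.87524981]), 'ball': array([497.24308063, 302.18582339]), 'point': array([511.56692459, 249.08377642]), 'n': array([0.9654918 , 0.26043352], dtype=float32), 'ztop': array([137.69835749, 139.76490976]), 's': np.float64(178.35301340098476)}
```

{"fn": "send_rows", "kwargs": {"motion": [[0.2, 0.9, 0.08, 0, 0, -0.33, -1], [0.2, 0.9, 0.08, 0, 0, -0.33, -1], [0.2, 0.9, 0.08, 0, 0, -0.33, -1], [0.2, 0.9, 0.08, 0, 0, -0.33, -1], [0.2, 0.9, 0.08, 0, 0, -0.33, -1], [0.2, 0.9, 0.08, 0, 0, -0.33, -1], [0.2, 0.9, 0.08, 0, 0, -0.33, -1], [0.2, 0.9, 0.08, 0, 0, -0.33, -1], [0.2, 0.9, 0.08, 0, 0, -0.33, -1], [0.2, 0.9, 0.08, 0, 0, -0.33, -1], [0.2, 0.9, 0.08, 0, 0, -0.33, -1], [0.2, 0.9, 0.08, 0, 0, -0.33, -1]], "squeeze": 10}}

```text
time_s: 1.7
ee_pos: [345.2, -70.9, 253.8]
ee_rot: [180.0, 0.0, 5.3]
force: [0.3, -0.2, 0.9]
gripper_width: 1.0
gripper_force: 0.0
```

{"fn": "send_rows", "kwargs": {"motion": [[0.21, 0.6, 0, 0, 0, 0, -1], [0.21, 0.6, 0, 0, 0, 0, -1], [0.21, 0.6, 0, 0, 0, 0, -1], [0.21, 0.6, 0, 0, 0, 0, -1], [0.21, 0.6, 0, 0, 0, 0, -1], [0.21, 0.6, 0, 0, 0, 0, -1], [0.21, 0.6, 0, 0, 0, 0, -1], [0.21, 0.6, -0.08, 0, 0, 0, -1], [0.21, 0.6, -0.16, 0, 0, 0, -1], [0.21, 0.6, -0.24, 0, 0, 0, -1], [0.21, 0.6, -0.28, 0, 0, 0, -1], [0.21, 0.6, -0.28, 0, 0, 0, -1]]}}

```text
time_s: 3.2
ee_pos: [449.1, 227.7, 113.0]
ee_rot: [179.9, 0.2, 5.3]
force: [-0.3, 0.5, 0.7]
gripper_width: 1.0
gripper_force: 0.0
```

```bash
python3 - <<'E'
from h import *
for n in("top","side"):
    f=eyes.grab_frame(n); print(n,blade(f))
cv2.imwrite("pics/s1.png",cv2.resize(f["pixels"][130:380,130:450,::-1],None,fx=2,fy=2))
E
```

```text
top {'deg': np.float32(14.528457), 'end': array([499.04668432, 306.63551903]), 'ball': array([501.30443197, 297.92331028]), 'point': array([515.10177808, 244.68203545]), 'n': array([0.9680232 , 0.25086084], dtype=float32), 'ztop': array([136.75338147, 140.53537808]), 's': np.float64(160.32640374037834)}
side {'deg': np.float32(15.075371), 'end': array([495.50474926, 311.29270919]), 'ball': array([497.84555455, 302.60244831]), 'point': array([512.15047642, 249.49530014]), 'n': array([0.9655845, 0.2600895], dtype=float32), 'ztop': array([137.85594191, 139.90130034]), 's': np.float64(173.05181668249548)}
```

View pics/s1.png

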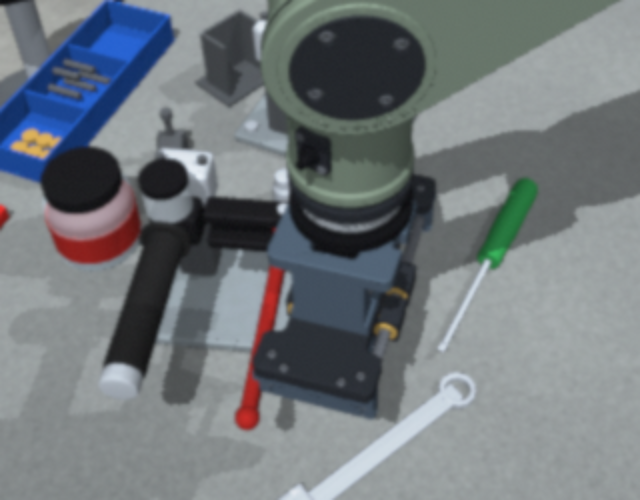

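{"fn": "send_rows", "kwargs": {"motion": [[0.02, 0.01, 0, 0, 0, 0, -1], [0.04, 0.02, 0, 0, 0, 0, -1], [0.06, 0.03, 0, 0, 0, 0, -1], [0.08, 0.035, 0, 0, 0, 0, -1], [0.1, 0.04, 0, 0, 0, 0, -1], [0.12, 0.044, 0, 0, 0, 0, -1], [0.13, 0.044, 0, 0, 0, 0, -1], [0.136, 0.044, 0, 0, 0, 0, -1], [0.136, 0.044, 0, 0, 0, 0, -1]]}}

```text
time_s: 4.42
ee_pos: [517.5, 253.0, 113.8]
ee_rot: [-179.9, 0.1, 5.4]
force: [-5.7, 4.0, 2.2]
gripper_width: 0.2
gripper_force: 3.0
```

```bash
python3 - <<'E'
from h import *
for n in("top","side"):
    f=eyes.grab_frame(n); print(n,blade(f))
    cv2.imwrite(f"pics/{n}2.png",cv2.resize(f["pixels"][130:380,130:450,::-1],None,fx=2,fy=2))
print(env.state()["force"])
E
```

```text
top {'deg': np.float32(2.3003435), 'end': array([539.44187189, 239.10169515]), 'ball': array([539.80311197, 230.10894785]), 'point': array([542.01069022, 175.15326986]), 'n': array([0.99919415, 0.04013779], dtype=float32), 'ztop': array([137.13452956, 140.4930063 ]), 's': np.float64(86.87388428700825)}
side {'deg': np.float32(-68.601265), 'end': array([542.61108227, 316.49910744]), 'ball': array([534.2315075 , 313.21540102]), 'point': array([483.0229971 , 293.14830598]), 'n': array([ 0.36485627, -0.93106383], dtype=float32), 'ztop': array([136.19091091, 139.35622007]), 's': np.float64(13.869116130572516)}
[-6.58701566  4.1706639   3.2340876 ]
```

View pics/side2.png

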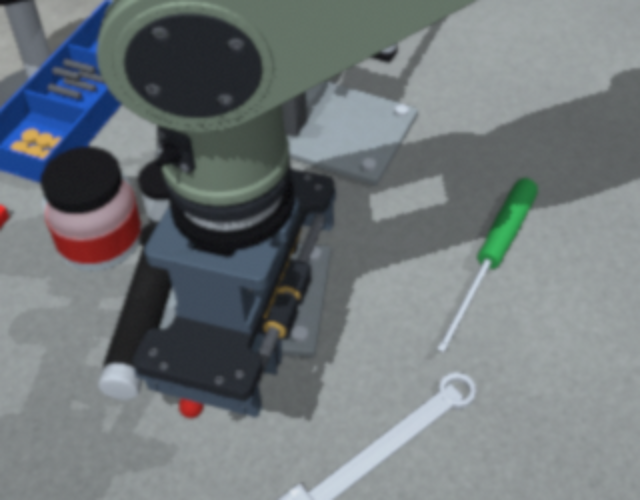

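The lever is about 2/3 pressed at 6 N, with its ball visible at (190,408). I'll continue gently to the stop.

{"fn": "send_rows", "kwargs": {"motion": [[0.006, 0, 0, 0, 0, 0, -1], [0.012, 0, 0, 0, 0, 0, -1], [0.016, 0, 0, 0, 0, 0, -1], [0.016, 0, 0, 0, 0, 0, -1]]}}

```text
time_s: 5.03
ee_pos: [525.2, 253.2, 113.8]
ee_rot: [-179.9, 0.2, 5.4]
force: [-5.8, 5.6, 1.9]
gripper_width: 0.5
gripper_force: 3.4
```

{"fn": "send_rows", "kwargs": {"motion": [[0.004, 0, 0, 0, 0, 0, -1], [0.008, 0, 0, 0, 0, 0, -1], [0.008, 0, 0, 0, 0, 0, -1]]}}

```text
time_s: 5.4
ee_pos: [526.0, 253.3, 113.8]
ee_rot: [-179.9, 0.5, 5.4]
force: [-13.8, 5.5, 6.9]
gripper_width: 0.3
gripper_force: 7.1
```

{"fn": "send_rows", "kwargs": {"motion": [[0.002, 0, 0, 0, 0, 0, -1], [0.002, 0, 0, 0, 0, 0, -1], [0.002, 0, 0, 0, 0, 0, -1]]}}

```text
time_s: 5.78
ee_pos: [526.0, 253.3, 113.8]
ee_rot: [-179.9, 0.7, 5.4]
force: [-16.0, 5.0, 8.6]
gripper_width: 0.4
gripper_force: 8.2
```

```bash
python3 - <<'E'
from h import *
f=eyes.grab_frame("side"); P=pts(f)[red(f)]; q=P[(P[:,2]>118)&(P[:,2]<150)&(P[:,0]>480)&(P[:,0]<650)&(P[:,1]<340)]
print(len(q),q.mean(0),q.min(0),q.max(0))
f=eyes.grab_frame("top");b=blade(f);print(b)
print(env.state()["force"],env.state()["ee_pos"])
E
```

```text
101 [545.06719375 256.83084757 134.10821882] [533.33032974 141.83573581 118.39697272] [557.68897931 318.2734376  143.11192948]
{'deg': np.float32(-3.3420913), 'end': array([548.96123824, 240.62371907]), 'ball': array([548.43656144, 231.63902554]), 'point': array([545.23020324, 176.73256764]), 'n': array([ 0.99829924, -0.05829742], dtype=float32), 'ztop': array([136.88431781, 140.01406888]), 's': np.float64(86.36169709699931)}
[-16.47345821   6.00199477   7.61909633] [526.01888442 253.25372164 113.78750122]
```

At the stop: the blade is at −3.3° against about 15° at rest, which is 0.32 rad. Now I release it.

{"fn": "send_rows", "kwargs": {"motion": [[-0.02, 0, 0, 0, 0, 0, -1], [-0.04, -0.004, 0, 0, 0, 0, -1], [-0.06, -0.01, 0, 0, 0, 0, -1], [-0.08, -0.016, 0, 0, 0, 0, -1], [-0.1, -0.024, 0, 0, 0, 0, -1], [-0.12, -0.03, 0, 0, 0, 0, -1], [-0.14, -0.036, 0, 0, 0, 0, -1], [-0.14, -0.036, 0, 0, 0, 0, -1], [-0.14, -0.036, 0, 0, 0, 0, -1], [-0.14, -0.036, 0, 0, 0, 0, -1]]}}

```text
time_s: 7.12
ee_pos: [461.8, 234.1, 114.0]
ee_rot: [180.0, -0.0, 5.5]
force: [-0.9, 0.3, -0.4]
gripper_width: 0.5
gripper_force: 0.0
```

```bash
python3 - <<'E'
from h import *
for n in("top","side"): print(n,blade(eyes.grab_frame(n)))
E
```

```text
top {'deg': np.float32(15.15081), 'end': array([509.62815782, 263.36050028]), 'ball': array([511.98040339, 254.6733293 ]), 'point': array([526.35523721, 201.58506006]), 'n': array([0.96524125, 0.26136062], dtype=float32), 'ztop': array([136.92136768, 140.76694454]), 's': np.float64(115.8009985389857)}
side {'deg': np.float32(17.355268), 'end': array([494.54767732, 311.50858492]), 'ball': array([497.23233894, 302.91832346]), 'point': array([513.63860444, 250.42228121]), 'n': array([0.9544735 , 0.29829574], dtype=float32), 'ztop': array([137.84201787, 139.89716415]), 's': np.float64(119.40947948862606)}
```

The lever is fully out again at 15.2°. Second press, to the same commanded end point.

{"fn": "send_rows", "kwargs": {"motion": [[0.02, 0.006, 0, 0, 0, 0, -1], [0.04, 0.012, 0, 0, 0, 0, -1], [0.06, 0.02, 0, 0, 0, 0, -1], [0.08, 0.026, 0, 0, 0, 0, -1], [0.1, 0.032, 0, 0, 0, 0, -1], [0.115, 0.036, 0, 0, 0, 0, -1], [0.125, 0.036, 0, 0, 0, 0, -1], [0.132, 0.036, 0, 0, 0, 0, -1], [0.136, 0.036, 0, 0, 0, 0, -1], [0.138, 0.036, 0, 0, 0, 0, -1], [0.14, 0.036, 0, 0, 0, 0, -1], [0.14, 0.036, 0, 0, 0, 0, -1], [0.14, 0.036, 0, 0, 0, 0, -1], [0.14, 0.036, 0, 0, 0, 0, -1]]}}

```text
time_s: 8.98
ee_pos: [525.7, 251.0, 113.1]
ee_rot: [179.9, 0.8, 5.4]
force: [-13.8, -1.4, 6.6]
gripper_width: 0.4
gripper_force: 7.1
```

```bash
python3 - <<'E'
from h import *
f=eyes.grab_frame("top"); print(blade(f)["deg"])
s=env.state();print(s["force"],s["ee_pos"],s["time_s"])
cv2.imwrite("pics/end.png",f["pixels"][...,::-1])
E
```

```text
-3.8361936
[-14.06077056  -1.85168584   7.88539704] [525.74272007 251.0640849  113.09303463] 9.025
```

View pics/end.png

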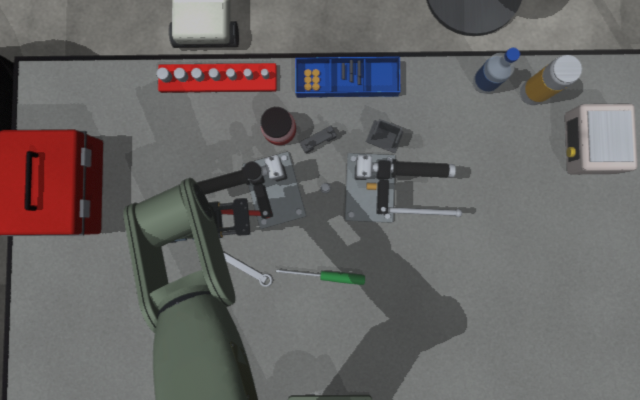

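The lever (red, about (245,212)) is held at its stop with about 14 N. The clutch lever at (425,210) and the loose parts in view have not moved.

```bash
python3 -c "
from workcell import env
print(env.job_done())"
```

```text
the job is handed in; nothing more can be done
None
```

I pushed the brake lever in to its stop, let it come all the way out, then pushed it in again and am holding it at the stop with about 14 N; the job is handed in, but no verdict was returned.

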